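# Turn the spice carousel for the cook and hold it

### The arm

A 7-joint arm with a two-finger parallel gripper is mounted at the origin on the work surface. World frame = base frame: x ahead of the robot, y to its left, z up, the work surface at z = 0. Lengths are in m, angles in rad, forces in N, time in s.
With the tool pointing down it reaches from about 0.35 to 0.9 m from the base axis. Payload 19.9 kg.
Tool frame: the origin (TCP) lies at the very end of the fingers, on their centre line; the grasp point (between the pads) lies robot.grip_depth behind it (robot.grip_depth is the distance from the TCP to the grasp point, in m); z points along the fingers, y is the line along which they close (so a half turn about z gives the same grasp; the last joint's range is limited). The gripper opens to 94 mm and grips with 3 to 60 N. Pads are 16 mm wide; open, the fingers measure 119 mm over their backs; the gripper's body (75 mm by 177 mm) begins 78 mm behind the grasp point.
Start: joints at [1.113, 0.417, -0.01, 1.614, 0.005, 1.111, -0.053], TCP at [0.252, -0.572, 0.205] pointing down, gripper open.
Joint ranges: [-2.81, 2.81], [-0.39, 2.02], [-1.27, 1.25], [0.06, 2.57], [-1.19, 4.33], [0.19, 2], [-2.82, 2.82]. Speed limits (rad/s): [1.89, 1.89, 2.39, 2.39, 3.01, 3.01, 3.01].

### API

Orientations are given as a unit quaternion [w, x, y, z].
In Python, from workcell import robot gives the robot as it stands. The module is installed in compiled form; this text tells all that it offers.
- The arm moves only by the tool move_arm, never from a script. Its argument "plan" is a list of rows, each a list of 5 numbers: the finger opening in m, from 0 to 0.094, then the shift along the tool's x, y, z in m, then the turn about the tool's z in degrees. In form: [[hand, x, y, z, yaw], ...]. A call has 1 to 5 rows; each row shifts and turns the commanded pose from where the row before left it, along the tool's axes as they then stand; what a row does not reach is not made up. A row lasts 1/10 s, in which the tool goes at most 50 mm and 8.59 degrees, less where a joint would pass 70% of its speed; a pose out of reach is approached as far as the arm can. A call with a gripper value outside its range is refused whole. The fingers move at their own pace and stop on an object; "force" is the grip in N (left out, the last holds). Time passes only in rows, so rows that do not move let the fingers close. It gives the time, the measured TCP pose, the force, the opening and the grip force at its end, in the units of the state.
- robot.get_obs(): the state, without advancing time (a new reading comes with each control period).
- robot.capture(name): name is "scene" or "top"; returns the picture (400x640x3 uint8, red, green, blue); there is no depth.
- robot.calibration(name): a dict with "fx", "fy", "cx", "cy" (pixels), "k1" (the pictures are not rectified: a ray, as slopes to the right and down, at radius r is drawn at 1 + k1 r^2 times it, then the intrinsics apply), "position" and "attitude" of the camera in the world. Camera axes: x right, y down, z forward; pixel columns grow to the right and rows downward; lengths in m; the calibration is good to about 2 mm. A picture is of the moment at which its call begins. calibration takes no time and is no camera call.
- robot.sign_off(): hands the job in; it is judged then, once.
The state is a dict: "time_s": time; "joint_pos": joint angles; "qd": joint speeds; "joint_torque": joint torques, N m; "eef_pos": TCP position; "orientation": TCP orientation; "wrist_force": force on the tool from outside, world axes, zero at the start; "ft_torque": the same for the moment, N m; "finger_gap": finger opening in m; "grip_force": force on a finger pad.
Only numpy, scipy, OpenCV 4.12 (cv2) and the standard library are available. Lean on these libraries where they do the work, as an engineer would, in place of code of your own. Each camera call takes 0.05 s, during which the arm holds its last target. There are 200 camera calls.

### The job

The cook on the far side of the counter is seasoning the carrots. Turn the spice carousel by its wooden centre knob until the green-lidded jar stands squarely in line with the red pointer, and hold it there by the knob for about two seconds while the cook takes a pinch; then turn it until the orange-lidded jar stands squarely at the pointer, and finish still gripping the knob, keeping the turntable still. Leave every jar standing in its holder and do not disturb the other things on the counter.

Things in the scene. Friction and masses are not known exactly. Their poses are not given: they have to be found in the camera images.
- foot: fixed foot of the carousel, a dark steel disc 210 mm in diameter and 12 mm high, bolted to the counter. Origin: underside centre, on the turntable's axis (vertical). Its own +x axis points along a short red tongue (34 mm wide, ending 170 mm from the axis) to the red pointer, a mushroom-shaped red marker 26 mm wide and 56 mm tall that stands 145 mm from the axis, on the side away from the robot
- front_spot (a point): the place beside the pointer where a jar's underside centre should come: on the foot's +x axis, 72 mm from the turntable's axis, 24 mm above the counter (1 mm above the turntable's top)
- knob: round dark wooden knob on top of the central steel post, 44 mm diameter, 40 mm tall; it is rigid with the turntable and turns with it. Origin: centre of the knob's underside, 135 mm above the counter, so the knob spans 135 to 175 mm; the jar tops are at 108 mm.
- turntable: the turntable (224 mm wooden disc, top 23 mm above the counter, 18 mm post, five round steel holders 56 mm wide outside and 16 mm high, 72 degrees apart) turns without end in both directions, nothing drives it, bearing friction about 0.03 N m: it stays where left. Origin: underside centre, 13 mm above the counter; z up along the axis, x towards one of the holders. At the start no jar stands at the pointer
- jar_green: spice jar with a green lid and green label, 44 mm diameter, 85 mm tall, 70 to 170 g; loose, standing upright in one of the turntable's five holders (which one varies). Origin: centre of its underside, on the turntable top, 72 mm from the turntable's axis; the first jar to bring to the pointer
- jar_orange: spice jar with an orange lid and orange label, 44 mm diameter, 85 mm tall, 70 to 170 g; loose, standing upright in one of the turntable's five holders (which one varies). Origin: centre of its underside, on the turntable top, 72 mm from the turntable's axis; the second jar to bring to the pointer, where it is held
- jar_white: spice jar with a white lid and paper label, 44 mm diameter, 85 mm tall, 70 to 170 g; loose, standing upright in one of the turntable's five holders (which one varies). Origin: centre of its underside, on the turntable top, 72 mm from the turntable's axis
- jar_black: spice jar with a black lid and paper label, 44 mm diameter, 85 mm tall, 70 to 170 g; loose, standing upright in one of the turntable's five holders (which one varies). Origin: centre of its underside, on the turntable top, 72 mm from the turntable's axis
- jar_blue: spice jar with a blue lid and paper label, 44 mm diameter, 85 mm tall, 70 to 170 g; loose, standing upright in one of the turntable's five holders (which one varies). Origin: centre of its underside, on the turntable top, 72 mm from the turntable's axis
- carrot: bystander: carrot 170 mm long, 32 mm thick, lying on the wooden chopping board to the robot's left (board 300 x 200 x 24 mm, fixed). Origin: underside, about mid-length
- garlic: bystander: white garlic bulb, 52 mm wide, 53 mm tall, on the chopping board. Origin: underside centre
- peeler: bystander: steel peeler, 150 mm long, 56 mm wide at the blade, 12 mm high, flat on the counter to the robot's right. Origin: underside, where handle meets blade frame
- mug: bystander: blue mug, 80 mm wide, 90 mm tall, on the counter to the robot's right. Origin: underside centre
Not all that is in view belongs to the job. What is shaped like the jar_orange but yellow is not meant.

How it is judged:
By the outcome, as a careful person would: the job done as asked, in the order asked, and still so for the second after the job is handed in, while the arm keeps its last pose, push and grip.
It also fails if it takes over 72 s, if anything falls off the work surface, if the arm or the gripper's body presses on something with over 40 N, if the wrist force passes 120 N, or if a joint passes its speed limit or range.

## Working session

There is one attempt and no reset: what is moved stays moved. The work goes in short steps, Python scripts to look and compute and a tool call to move; the robot and the scene stay as the last step left them, time stands still between calls to the robot, and variables do not carry over. Pictures are saved under pics/ and viewed, at most 10 in all, crops included, and the job is handed in when it is done.

Besides the shell and the picture viewer there is one more tool, called in YAML: its name, and indented under it one key for each argument. move_arm: Moves the arm, as the interface text tells. Its arguments: {"type":"object","properties":{"plan":{"type":"array","items":{"type":"array","items":{"type":"number"}}},"force":{"type":"number"}},"required":["plan"]}

```bash
mkdir -p pics
python3 - <<'E'
from workcell import robot
import cv2
for n in("scene","top"):
    cv2.imwrite(f"pics/{n}0.png",robot.capture(n)[:,:,::-1]); print(robot.calibration(n))
print(robot.get_obs(), robot.grip_depth)
E
```

```text
{'fx': 487.36572723628956, 'fy': 487.36572723628956, 'cx': 325.59936763204087, 'cy': 207.34119946480067, 'k1': -0.08295063482163062, 'position': array([ 1.49459846, -0.10887347,  0.88193443]), 'attitude': array([-0.33263268,  0.67430309,  0.59773887, -0.27817098])}
{'fx': 399.37454475078016, 'fy': 399.37454475078016, 'cx': 319.15448681691873, 'cy': 195.79486462821626, 'k1': -0.06496970539223555, 'position': array([0.40771169, 0.05608727, 1.18288405]), 'attitude': array([ 0.03772885, -0.69602192,  0.71551492, -0.04656623])}
{'time_s': 0.1, 'joint_pos': array([ 1.11350624,  0.41785981, -0.01030728,  1.61411446,  0.00470881,
        1.11066787, -0.05299343]), 'qd': array([-0.00170739, -0.00059863, -0.0016557 , -0.00145742,  0.00014709,
       -0.00196096,  0.00034706]), 'joint_torque': array([ 2.22516021e-03, -8.52590847e+01,  6.40097558e-01, -4.26693392e+01,
       -4.90167446e-02,  1.64062029e-02,  1.03154844e-04]), 'eef_pos': array([ 0.25230341, -0.57145298,  0.20492161]), 'orientation': array([-4.90956525e-04,  9.78465108e-01,  2.06411650e-01, -1.48797473e-04]), 'wrist_force': array([ 0.53221529, -0.07133063,  0.05073717]), 'ft_torque': array([0.00103622, 0.04903367, 0.01209846]), 'grip_force': 0.0, 'finger_gap': 0.09429421710969244} 0.0188
```

View pics/scene0.png

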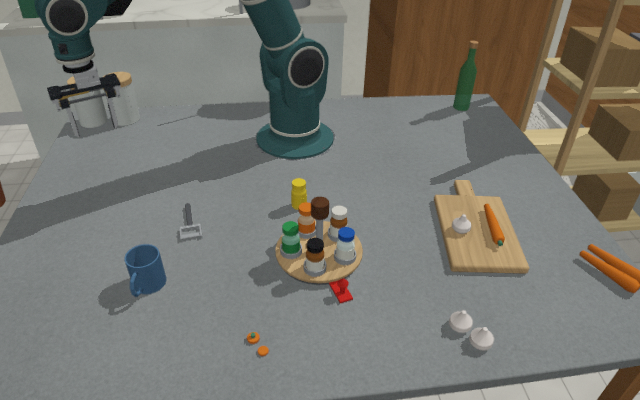

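View pics/top0.png

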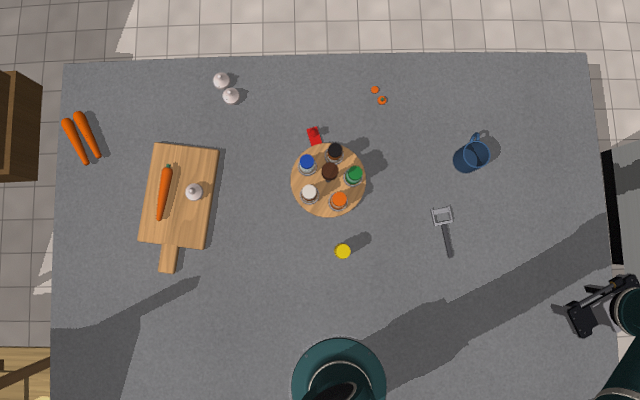

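The top view shows the knob at (330,171), the pointer at (314,134), and lids for black (335,151), green (354,174), orange (339,200), white (309,193) and blue (307,162). There are two candidates for the orange jar. The one at (339,200) is orange and stands on the turntable, so it fits. The one at (343,251) is yellow and stands off it, so it is the decoy. I'll confirm this in a crop and measure.

```bash
cat > h.py <<'E'
import numpy as np, cv2
from scipy.spatial.transform import Rotation as R
from workcell import robot
def cam(n):
    c=robot.calibration(n); K=np.array([[c['fx'],0,c['cx']],[0,c['fy'],c['cy']],[0,0,1]])
    return K,np.array([c['k1'],0,0,0,0]),np.array(c['position']),R.from_quat(np.roll(c['attitude'],-1)).as_matrix()
def world(n,px,z):
    K,D,p,A=cam(n); u=cv2.undistortPoints(np.float64(px).reshape(-1,1,2),K,D)[:,0]
    d=np.c_[u,np.ones(len(u))]@A.T
    return p+d*((z-p[2])/d[:,2])[:,None]
def pix(n,P):
    K,D,p,A=cam(n); return cv2.projectPoints(np.float64(P).reshape(-1,1,3),cv2.Rodrigues(A.T)[0],-A.T@p,K,D)[0][:,0]
def blob(im,lo,hi,box):
    h=cv2.cvtColor(im,cv2.COLOR_RGB2HSV); m=cv2.inRange(h,np.array(lo),np.array(hi))
    q=np.zeros_like(m); x0,y0,x1,y1=box; q[y0:y1,x0:x1]=m[y0:y1,x0:x1]
    n,l,s,c=cv2.connectedComponentsWithStats(q); i=1+np.argmax(s[1:,4]); return c[i],s[i]
E
python3 - <<'E'
from h import *
im=robot.capture("top"); B=(285,120,375,222)
cv2.imwrite("pics/c1.png",cv2.resize(im[115:265,270:390],None,fx=4,fy=4,interpolation=cv2.INTER_CUBIC)[:,:,::-1])
for n,lo,hi,z in [("green",(50,120,50),(85,255,255),.108),("orange",(8,215,150),(14,255,255),.108),("blue",(105,150,60),(125,255,255),.108),("red",(0,180,120),(4,255,255),.05),("disc",(8,40,60),(25,190,255),.023)]:
    c,s=blob(im,lo,hi,B); print(n,c,s,world("top",c,z)[0])
print("knob",world("top",[330,171],.175))
E
```

```text
green [354.58169935 172.88235294] [348 166  14  14 153] [ 0.59680964 -0.05782151  0.108     ]
orange [338.9352518  198.74820144] [333 192  13  14 139] [ 0.52684178 -0.01256666  0.108     ]
blue [306.27210884 161.19727891] [300 155  14  14 147] [0.63273555 0.07339074 0.108     ]
red [313.51829268 136.23170732] [307 127  15  19 164] [0.71842059 0.05145304 0.05      ]
disc [327.24625268 181.40165188] [ 290  143   76   75 3269] [0.58846487 0.014616   0.023     ]
knob [[0.59154701 0.01216343 0.175     ]]
```

View pics/c1.png

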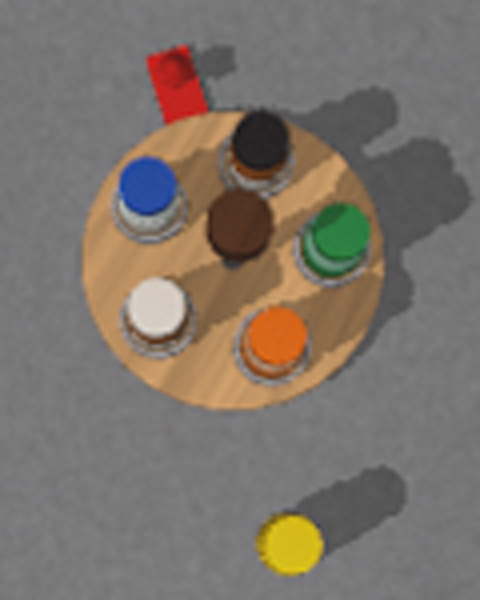

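The crop confirms it: the orange lid at (339,200) is in a holder, and the yellow one at (343,251) is loose on the counter. Next I'll fit the axis, the turntable angle and the pointer direction in both cameras.

```bash
cat >> h.py <<'E'
from scipy.optimize import least_squares, minimize
LID={"green":((50,120,50),(85,255,255)),"orange":((6,215,150),(14,255,255)),"blue":((105,150,60),(125,255,255))}
BOX={"top":(285,120,375,222),"scene":(270,180,370,305)}
def ellipse_c(n,c,z,r=.022):  # projected disc centre
    t=np.linspace(0,2*np.pi,60)[:-1]
    return pix(n,np.c_[c[0]+r*np.cos(t),c[1]+r*np.sin(t),0*t+z])
def redmask(n,im):
    h=cv2.cvtColor(im,cv2.COLOR_RGB2HSV); h[...,0]=(h[...,0].astype(int)+20)%180
    m=cv2.inRange(h,np.array((15,170,60)),np.array((24,255,255))); x0,y0,x1,y1=BOX[n]; q=0*m
    q[y0:y1,x0:x1]=m[y0:y1,x0:x1]
    k,l,s,c=cv2.connectedComponentsWithStats(q); return (l==1+np.argmax(s[1:,4])).astype(np.uint8)
def redmodel(n,c,phi,h):
    S=8; M=np.zeros((400*S,640*S),np.uint8); u=np.array([np.cos(phi),np.sin(phi)]); v=np.array([-u[1],u[0]])
    def fill(P,val):
        hull=cv2.convexHull(np.float32((pix(n,P)+.5)*S)); cv2.fillConvexPoly(M,hull.astype(np.int32),val)
    fill([[*(np.array(c)+a*u+b*v),z] for a in(.1,.17) for b in(-.017,.017) for z in(0,h)],1)
    t=np.linspace(0,2*np.pi,40)
    ring=lambda r,o,z:np.c_[o[0]+r*np.cos(t),o[1]+r*np.sin(t),0*t+z]
    fill(np.r_[ring(.112,c,.013),ring(.112,c,.023)],0)
    o=np.array(c)+.145*u
    fill(np.r_[ring(.006,o,0.),ring(.006,o,.045)],1); fill(np.r_[ring(.013,o,.038),ring(.011,o,.05),ring(.006,o,.056)],1)
    return cv2.resize(M.astype(np.float32),(640,400),interpolation=cv2.INTER_AREA)
E
python3 - <<'E'
from h import *
seed={"top":[(309.25,191.5),(335.25,149.75)]}
for n in("top","scene"):
    im=robot.capture(n)
    h=cv2.cvtColor(im,cv2.COLOR_RGB2HSV); x0,y0,x1,y1=BOX[n]
    if n=="scene": cv2.imwrite("pics/s1.png",cv2.resize(im[170:310,265:375],None,fx=5,fy=4.2857142857,interpolation=cv2.INTER_CUBIC)[:,:,::-1])
    W={}
    for k,(lo,hi) in LID.items():
        c,s=blob(im,lo,hi,BOX[n]); W[k]=world(n,c,.108)[0][:2]; print(n,k,c,s,W[k].round(4))
    if n=="top":
        W["white"]=world(n,[309.25-.4,191.5-.4],.108)[0][:2]; W["black"]=world(n,[335.25-.4,149.75-.4],.108)[0][:2]
        ang={"green":0,"orange":-72,"white":-144,"blue":-216,"black":72}
        f=lambda p:np.concatenate([p[:2]+.072*np.array([np.cos(p[2]+np.radians(ang[k])),np.sin(p[2]+np.radians(ang[k]))])-W[k] for k in W])
        r=least_squares(f,[.59,.013,-1.2]); print("centre",r.x[:2],"green az",np.degrees(r.x[2]),"res mm",(r.fun*1e3).round(1))
    m=redmask(n,im); print("red",m.sum())
    g=lambda p:np.abs(redmodel(n,p[:2],p[2],p[3])-m).sum()
    b=min((minimize(g,[*r.x[:2],a,z],method="Nelder-Mead",options=dict(initial_simplex=np.array([*r.x[:2],a,z])+np.vstack([np.zeros(4),np.diag([.004,.004,.06,.004])]))) for a in(.15,.3,.45) for z in(.006,.012)),key=lambda q:q.fun)
    print("foot fit",b.x[:2],np.degrees(b.x[2]),b.x[3],b.fun)
    for a in range(6,30,2): print(a,round(float(g([*r.x[:2],np.radians(a),b.x[3]])),1),end=" ")
    print()
E
```

```text
top green [354.66225166 172.86754967] [348 166  14  14 151] [ 0.5968 -0.058 ]
top orange [338.97841727 198.77697842] [333 192  13  14 139] [ 0.5268 -0.0127]
top blue [306.2972973  161.23648649] [300 155  14  14 148] [0.6326 0.0733]
centre [0.59401562 0.01299237] green az -87.23082861955963 res mm [ 0.6 -0.9 -0.1  0.1  0.8 -0.1 -1.   0.7 -0.4  0.1]
red 180
foot fit [0.59505372 0.01295704] 15.219321278973265 -0.0011592386142989584 19.296875
6 258.8 8 206.8 10 151.0 12 96.3 14 40.0 16 32.1 18 85.2 20 140.8 22 194.8 24 251.2 26 307.8 28 353.0 
scene green [290.04761905 228.1957672 ] [283 221  15  15 189] [ 0.6071 -0.0608]
scene orange [310. 205.] [310 205   1   1   1] [ 0.5224 -0.0034]
scene blue [346.06806283 233.91623037] [339 227  16  15 191] [0.6418 0.0704]
red 323Traceback (most recent call last):
  File "<stdin>", line 17, in <module>
  File "<stdin>", line 17, in <genexpr>
    res = _minimize_neldermead(fun, x0, args, callback, bounds=bounds,
                               **options)
    fxcc = func(xcc)
    fx = function(np.copy(x), *(wrapper_args + args))
  File "<stdin>", line 16, in <lambda>
  File "h.py", line 37, in redmodel
    fill(np.r_[ring(.006,o,0.),ring(.006,o,.045)],1); fill(np.r_[ring(.013,o,.038),ring(.011,o,.05),ring(.006,o,.056)],1)
    ~~~~^^^^^^^^^^^^^^^^^^^^^^^^^^^^^^^^^^^^^^^^^^^^
  File "h.py", line 31, in fill
    hull=cv2.convexHull(np.float32((pix(n,P)+.5)*S)); cv2.fillConvexPoly(M,hull.astype(np.int32),val)
                                    ~~~^^^^^
  File "h.py", line 12, in pix
    K,D,p,A=cam(n); return cv2.projectPoints(np.float64(P).reshape(-1,1,3),cv2.Rodrigues(A.T)[0],-A.T@p,K,D)[0][:,0]
            ~~~^^^
  File "h.py", line 5, in cam
    c=robot.calibration(n); K=np.array([[c['fx'],0,c['cx']],[0,c['fy'],c['cy']],[0,0,1]])
ValueError: time passes only in moves, steps and waits
```

View pics/s1.png

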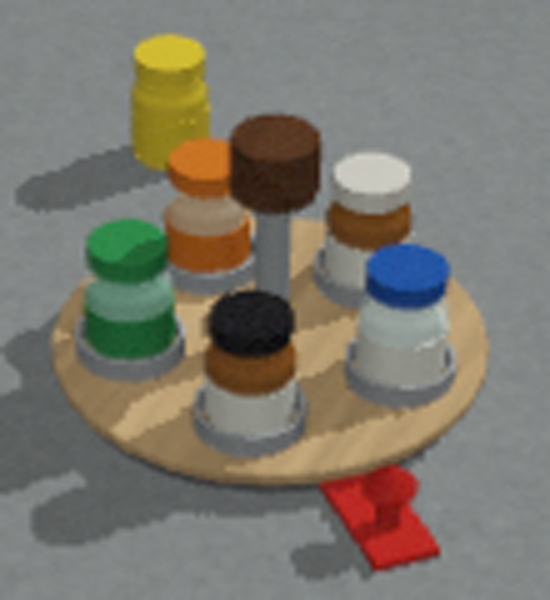

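The fit gives the axis at (0.594, 0.013), the pointer direction at +15.2° and green at -87°, so green needs about +102° (counter-clockwise) and orange another +72°. I'll start with the tool yaw near 0 so the full 174° fits in joint 7's range.

move_arm:
  plan:
    - [0.07, 0.034, -0.025, 0, 0]
    - [0.07, 0.034, -0.025, 0, 0]
    - [0.07, 0.034, -0.025, 0, 0]
    - [0.07, 0.034, -0.025, 0, 0]
    - [0.07, 0.034, -0.025, 0, 0]
  force: 30

```text
time_s: 0.75
eef_pos: [0.3581, -0.3871, 0.2055]
orientation: [0.0, 0.978, 0.206, 0.0]
wrist_force: [0.8, -0.4, 0.2]
finger_gap: 0.0703
grip_force: 0.0
```

move_arm:
  plan:
    - [0.07, 0.034, -0.025, 0, 0]
    - [0.07, 0.034, -0.025, 0, 0]
    - [0.07, 0.034, -0.025, 0, 0]
    - [0.07, 0.034, -0.025, 0, 0]
    - [0.07, 0.034, -0.025, 0, 0]

```text
time_s: 1.25
eef_pos: [0.4631, -0.2041, 0.2056]
orientation: [0.0, 0.978, 0.206, 0.0]
wrist_force: [0.3, -1.1, 1.1]
finger_gap: 0.0698
grip_force: 0.0
```

move_arm:
  plan:
    - [0.07, 0.034, -0.025, 0, 0]
    - [0.07, 0.034, -0.025, 0, 0]
    - [0.07, 0.034, -0.025, 0, 0]
    - [0.07, 0.017, -0.012, 0, 0]
    - [0.07, 0, 0, 0, 0]

```text
time_s: 1.75
eef_pos: [0.5372, -0.0749, 0.2053]
orientation: [-0.001, 0.978, 0.209, 0.0]
wrist_force: [-0.5, -0.6, -0.5]
finger_gap: 0.0699
grip_force: 0.0
```

move_arm:
  plan:
    - [0.07, 0, 0, 0, 5]
    - [0.07, 0, 0, 0, 5]
    - [0.07, 0, 0, 0, 5]
    - [0.07, 0, 0, 0, 5]
    - [0.07, 0, 0, 0, 0]

```text
time_s: 2.25
eef_pos: [0.5359, -0.0789, 0.2054]
orientation: [0.0, 0.999, 0.032, -0.0]
wrist_force: [-0.0, 0.9, -0.4]
finger_gap: 0.0702
grip_force: 0.0
```

```bash
sed -i 's/^def cam(n):/from functools import lru_cache\n@lru_cache\ndef cam(n):/' h.py
cat >> h.py <<'E'
def goto(xyz):
    o=robot.get_obs(); A=R.from_quat(np.roll(o['orientation'],-1)).as_matrix()
    print(o['time_s'],'tcp',o['eef_pos'].round(4),'yaw',np.degrees(np.arctan2(A[1,0],A[0,0])).round(2),'tilt',A[:,2].round(4),'q',o['joint_pos'].round(2),'F',o['wrist_force'].round(1),'T',o['ft_torque'].round(2),'gap',o['finger_gap'],o['grip_force'])
    print('tool shift mm',(A.T@(np.array(xyz)-o['eef_pos'])*1e3).round(1))
E
python3 -c "
from h import *
goto([.5945,.013,.138])
n='scene';im=robot.capture(n);m=redmask(n,im);r0=[.594,.013]
b=min((minimize(lambda p:np.abs(redmodel(n,p[:2],p[2],.006)-m).sum(),[*r0,a],method='Nelder-Mead',options=dict(initial_simplex=np.array([*r0,a])+np.vstack([np.zeros(3),np.diag([.004,.004,.06])]))) for a in(.2,.3)),key=lambda q:q.fun)
print(m.sum(),b.x,np.degrees(b.x[2]),b.fun)
cv2.imwrite('pics/s2.png',cv2.resize(im[120:320,220:420],None,fx=3,fy=3)[:,:,::-1])
"
```

```text
2.25 tcp [ 0.5359 -0.0789  0.2054] yaw 3.67 tilt [-2.e-04 -3.e-04 -1.e+00] q [ 0.32  0.28 -0.27  1.81  0.09  1.06 -1.49] F [-0.   0.9 -0.4] T [ 0.01 -0.01 -0.  ] gap 0.07018492189136814 0.0
tool shift mm [ 64.4 -88.   67.4]
326 [0.59162965 0.01608106 0.23878385] 13.681306539177616 59.203125
```

View pics/s2.png

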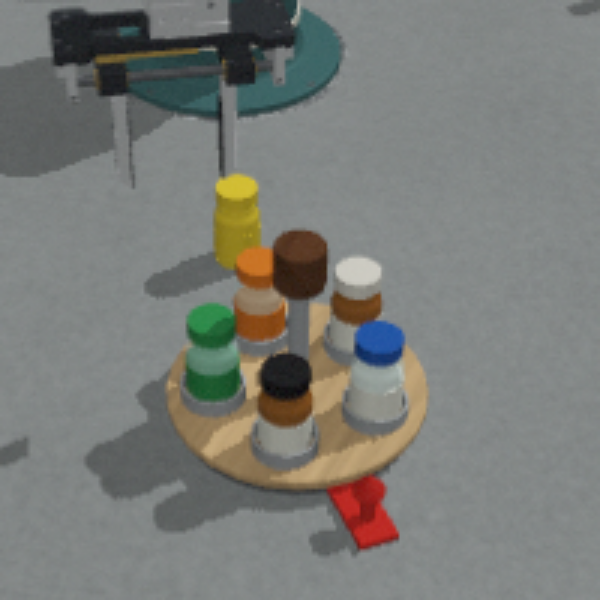

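The gripper is clear beside the carousel, with the knob at crop (300,265) and nothing disturbed. Next I'll go over the knob.

move_arm:
  plan:
    - [0.07, 0.02, -0.028, 0, 0]
    - [0.07, 0.02, -0.028, 0, 0]
    - [0.07, 0.02, -0.028, 0, 0]
    - [0.07, 0.0044, -0.004, 0, 0]
    - [0.07, 0, 0, 0, 0]

```text
time_s: 2.8
eef_pos: [0.5947, 0.0145, 0.2051]
orientation: [-0.0, 0.999, 0.035, -0.0]
wrist_force: [-0.5, -1.6, 0.3]
finger_gap: 0.0701
grip_force: 0.0
```

```bash
python3 -c "
from h import *
goto([.5945,.013,.138])
im=robot.capture('scene')
cv2.imwrite('pics/s3.png',cv2.resize(im[120:270,245:395],None,fx=4,fy=4,interpolation=cv2.INTER_CUBIC)[:,:,::-1])
for z in(.135,.175):
  for n in('scene',):
    e=ellipse_c(n,[.5945,.013],z); print(z,e.min(0),e.max(0),(e.mean(0)-[245,120])*4)
"
```

```text
2.8 tcp [0.5947 0.0145 0.2051] yaw 4.01 tilt [-6.e-04  3.e-04 -1.e+00] q [ 0.16  0.38 -0.31  1.68  0.13  1.1  -1.68] F [-0.5 -1.6  0.3] T [-0.06  0.04 -0.01] gap 0.0701154972489176 0.0
tool shift mm [-0.3  1.5 67.1]
0.135 [310.83397933 208.53086996] [329.05733786 220.11397854] [299.80554766 377.10655973]
0.175 [310.89505028 195.51874916] [329.51394411 206.96340503] [300.84076032 324.78049122]
```

View pics/s3.png

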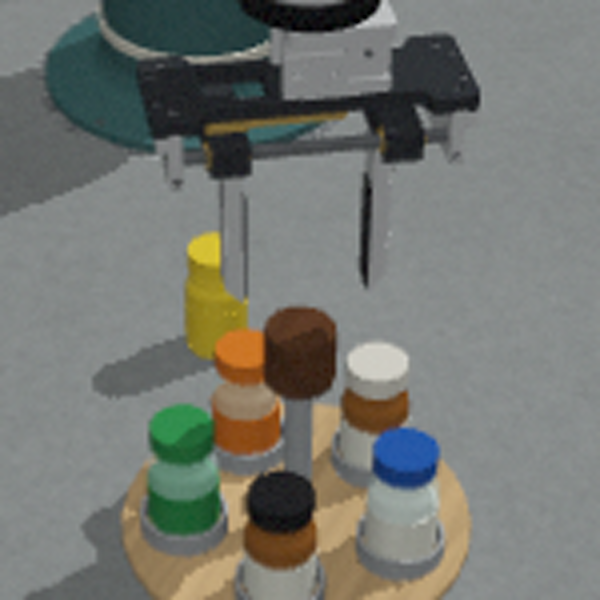

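The open fingers straddle the knob, whose top is at crop (300,327) against a predicted (301,325). I'll descend and grip.

move_arm:
  plan:
    - [0.07, 0, 0.0015, 0.015, 0]
    - [0.07, 0, 0, 0.02, 0]
    - [0.07, 0, 0, 0.02, 0]
    - [0.07, 0, 0, 0.012, 0]
    - [0.07, 0, 0, 0, 0]

```text
time_s: 3.35
eef_pos: [0.5935, 0.0116, 0.1366]
orientation: [0.0, 0.999, 0.033, -0.001]
wrist_force: [-0.5, 0.7, -0.0]
finger_gap: 0.0701
grip_force: 0.0
```

move_arm:
  plan:
    - [0.05, 0, 0, 0, 0]
    - [0.046, 0, 0, 0, 0]
    - [0.036, 0, 0, 0, 0]
    - [0.036, 0, 0, 0, 0]
    - [0.036, 0, 0, 0, 0]
  force: 25

```text
time_s: 3.85
eef_pos: [0.595, 0.0133, 0.139]
orientation: [-0.0, 0.999, 0.034, 0.0]
wrist_force: [-2.0, 5.1, 6.0]
finger_gap: 0.0436
grip_force: 25.0
```

```bash
python3 -c "
from h import *
goto([.5945,.013,.138])"
```

```text
3.85 tcp [0.595  0.0133 0.139 ] yaw 3.86 tilt [ 8.e-04  8.e-04 -1.e+00] q [ 0.16  0.45 -0.3   1.75  0.15  0.97 -1.7 ] F [-2.   5.1  6. ] T [1.13 0.36 0.01] gap 0.04356333011854658 25.001446902751923
tool shift mm [-0.5  0.3  1. ]
```

The knob is gripped at 43.6 mm with small forces. I'll turn counter-clockwise, which is negative tool yaw.

move_arm:
  plan:
    - [0.036, 0, 0, 0, -1]
    - [0.036, 0, 0, 0, -2]
    - [0.036, 0, 0, 0, -3]
    - [0.036, 0, 0, 0, -4]
    - [0.036, 0, 0, 0, -4]

```text
time_s: 4.35
eef_pos: [0.595, 0.0135, 0.1391]
orientation: [-0.0, 0.988, 0.157, 0.0]
wrist_force: [-2.1, 6.1, 6.1]
finger_gap: 0.0438
grip_force: 25.0
```

move_arm:
  plan:
    - [0.036, 0, 0, 0, -4]
    - [0.036, 0, 0, 0, -4]
    - [0.036, 0, 0, 0, -4]
    - [0.036, 0, 0, 0, -4]
    - [0.036, 0, 0, 0, -4]

```text
time_s: 4.85
eef_pos: [0.5949, 0.0137, 0.1391]
orientation: [-0.0, 0.945, 0.326, 0.0]
wrist_force: [-3.7, 6.7, 6.4]
finger_gap: 0.0438
grip_force: 25.0
```

move_arm:
  plan:
    - [0.036, 0, 0, 0, -4]
    - [0.036, 0, 0, 0, -4]
    - [0.036, 0, 0, 0, -4]
    - [0.036, 0, 0, 0, -4]
    - [0.036, 0, 0, 0, -4]

```text
time_s: 5.35
eef_pos: [0.5947, 0.0138, 0.1391]
orientation: [-0.0, 0.874, 0.485, 0.0]
wrist_force: [-3.6, 7.1, 9.1]
finger_gap: 0.0438
grip_force: 25.0
```

move_arm:
  plan:
    - [0.036, 0, 0, 0, -4]
    - [0.036, 0, 0, 0, -4]
    - [0.036, 0, 0, 0, -4]
    - [0.036, 0, 0, 0, -4]
    - [0.036, 0, 0, 0, -4]

```text
time_s: 5.85
eef_pos: [0.5945, 0.0139, 0.1391]
orientation: [-0.0, 0.777, 0.63, 0.0]
wrist_force: [-6.7, 7.4, 9.5]
finger_gap: 0.044
grip_force: 25.0
```

move_arm:
  plan:
    - [0.036, 0, 0, 0, -4]
    - [0.036, 0, 0, 0, -4]
    - [0.036, 0, 0, 0, -4]
    - [0.036, 0, 0, 0, -3]
    - [0.036, 0, 0, 0, -2]

```text
time_s: 6.35
eef_pos: [0.5944, 0.0139, 0.1391]
orientation: [-0.001, 0.676, 0.737, 0.0]
wrist_force: [-6.6, 7.7, 11.0]
finger_gap: 0.0439
grip_force: 25.0
```

move_arm:
  plan:
    - [0.036, 0, 0, 0, -2]
    - [0.036, 0, 0, 0, -1]
    - [0.036, 0, 0, 0, 0]
    - [0.036, 0, 0, 0, 0]
    - [0.036, 0, 0, 0, 0]

```text
time_s: 6.85
eef_pos: [0.5943, 0.0139, 0.1391]
orientation: [-0.0, 0.657, 0.754, 0.0]
wrist_force: [-7.9, 6.9, 11.0]
finger_gap: 0.0438
grip_force: 25.0
```

```bash
python3 -c "
from h import *
goto([.5945,.013,.138])
for n in('scene','top'):
  im=robot.capture(n); np.save(n+'_g.npy',im)
  g,s=blob(im,*LID['green'],BOX[n]); print(n,g,s,world(n,g,.108))
b=np.load('scene_g.npy')[170:320,255:375]; a=np.load('top_g.npy')[110:230,270:390]
cv2.imwrite('pics/g1.png',np.hstack([cv2.resize(b,(400,500)),cv2.resize(a,(400,400)+()) if 0 else cv2.copyMakeBorder(cv2.resize(a,(400,400)),0,100,0,0,0)])[:,:,::-1])"
```

```text
6.85 tcp [0.5943 0.0139 0.1391] yaw 97.89 tilt [-5.e-04  1.e-03 -1.e+00] q [ 0.42  0.51 -0.65  1.74  0.36  1.01 -0.22] F [-7.9  6.9 11. ] T [1.59 1.69 0.06] gap 0.04375544554486351 25.002361536026
tool shift mm [-0.9  0.1  1. ]
scene [326.50717703 244.8708134 ] [319 238  16  15 209] [[0.67471566 0.01891018 0.108     ]]Traceback (most recent call last):
  File "<string>", line 6, in <module>
    g,s=blob(im,*LID['green'],BOX[n]); print(n,g,s,world(n,g,.108))
        ~~~~^^^^^^^^^^^^^^^^^^^^^^^^^
  File "h.py", line 18, in blob
    n,l,s,c=cv2.connectedComponentsWithStats(q); i=1+np.argmax(s[1:,4]); return c[i],s[i]
                                                     ~~~~~~~~~^^^^^^^^^
    return _wrapfunc(a, 'argmax', axis=axis, out=out, **kwds)
    return bound(*args, **kwds)
ValueError: attempt to get argmax of an empty sequence
```

```bash
cat > az.py <<'E'
from h import *
C=np.array([.5942,.0134])
def P(az,z,off): 
    a=np.radians(az); return np.array([C[0]+off[0]+.072*np.cos(a),C[1]+off[1]+.072*np.sin(a),z])
# calibrate scene camera lids from the start picture: green az -87.2, blue +56.8
obs=np.array([[290.05,228.2],[346.07,233.92]])
f=lambda p:(np.vstack([pix("scene",P(a,p[2],p[:2])) for a in(-87.2,56.8)])-obs).ravel()
cal=least_squares(f,[0,0,.1],x_scale=.01).x
def lid_az(c):
    r=least_squares(lambda p:pix("scene",P(p[0],cal[2],cal[:2]+[0,0]))[0]-c,[10.]); return r.x[0],r.fun
E
python3 - <<'E'
from az import *
print("cal",cal,f(cal))
print(lid_az([326.507,244.871]))
im=robot.capture("scene"); np.save("scene_g.npy",im); m=redmask("scene",im)
for c0 in (C,C+cal[:2]):
    for a in range(11,19): print(a,[round(float(np.abs(redmodel("scene",c0,np.radians(a),h)-m).sum())) for h in(0.002,.004,.008)],end=" ")
    print()
b=im[170:310,255:375].copy()
cv2.imwrite("pics/g1.png",np.hstack([cv2.resize(b,None,fx=3.3,fy=4,interpolation=cv2.INTER_CUBIC)[:,:,::-1],cv2.resize(cv2.merge([m*255,(redmodel("scene",C,np.radians(15.2),.003)*255).astype(np.uint8),m*0])[270:310,320:360],(400,560),interpolation=cv2.INTER_NEAREST)]))
E
```

```text
cal [ 0.00120459 -0.00177765  0.10125002] [ 0.01334634 -0.12465115 -0.0130854   0.12333372]
(np.float64(6.714532856747838), array([-0.02987352, -0.19046973]))
11 [213, 210, 203] 12 [169, 166, 158] 13 [127, 124, 116] 14 [89, 86, 81] 15 [64, 66, 75] 16 [82, 87, 97] 17 [126, 131, 140] 18 [168, 174, 184] 
11 [247, 244, 236] 12 [203, 200, 193] 13 [162, 158, 150] 14 [121, 118, 110] 15 [88, 84, 83] 16 [71, 75, 83] 17 [96, 100, 109] 18 [138, 143, 151]
```

View pics/g1.png

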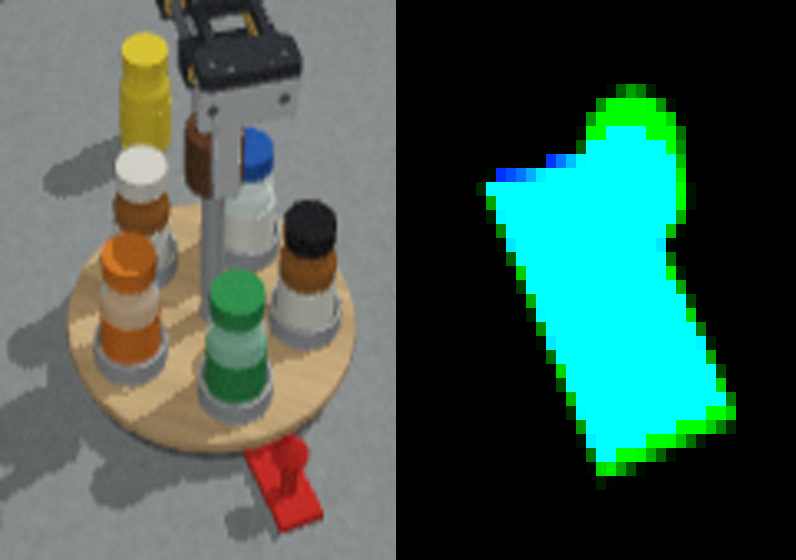

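Green is upright in its holder at azimuth 6.7°, matching the arm's 94° turn, and the modelled pointer at 15.2° overlays the red mask well. That leaves 8.6°, followed by the hold.

move_arm:
  plan:
    - [0.036, 0, 0, 0, -1.6]
    - [0.036, 0, 0, 0, -2.5]
    - [0.036, 0, 0, 0, -2.5]
    - [0.036, 0, 0, 0, -1.5]
    - [0.036, 0, 0, 0, -0.5]

```text
time_s: 7.5
eef_pos: [0.5942, 0.0139, 0.1391]
orientation: [-0.001, 0.598, 0.802, 0.0]
wrist_force: [-8.1, 7.3, 11.6]
finger_gap: 0.0432
grip_force: 25.0
```

move_arm:
  plan:
    - [0.036, 0, 0, 0, 0]
    - [0.036, 0, 0, 0, 0]
    - [0.036, 0, 0, 0, 0]
    - [0.036, 0, 0, 0, 0]
    - [0.036, 0, 0, 0, 0]

```text
time_s: 8.0
eef_pos: [0.5942, 0.0139, 0.139]
orientation: [-0.001, 0.598, 0.801, 0.0]
wrist_force: [-8.1, 6.7, 11.8]
finger_gap: 0.0437
grip_force: 25.0
```

```bash
cat > chk.py <<'E'
import sys
from az import *
goto([.5942,.0134,.139])
im=robot.capture("scene"); k=sys.argv[1]
h=LID[k] if k=="green" else ((5,190,90),(15,255,255))
c,s=blob(im,*h,(300,225,365,258)); print(c,s,lid_az(c))
b=im[170:310,255:375]
cv2.imwrite(f"pics/{k}.png",cv2.resize(b,None,fx=4,fy=4,interpolation=cv2.INTER_CUBIC)[:,:,::-1])
E
python3 chk.py green
```

```text
8.0 tcp [0.5942 0.0139 0.139 ] yaw 106.49 tilt [-6.e-04  9.e-04 -1.e+00] q [ 0.44  0.52 -0.68  1.74  0.38  1.02 -0.09] F [-8.1  6.7 11.8] T [1.51 1.78 0.01] gap 0.043709699084147194 25.002455413341522
tool shift mm [-0.4 -0.2  0. ]
[330.86057692 243.83653846] [323 237  17  15 208] (np.float64(15.32793803149747), array([-0.02281428, -0.08392633]))
```

View pics/green.png

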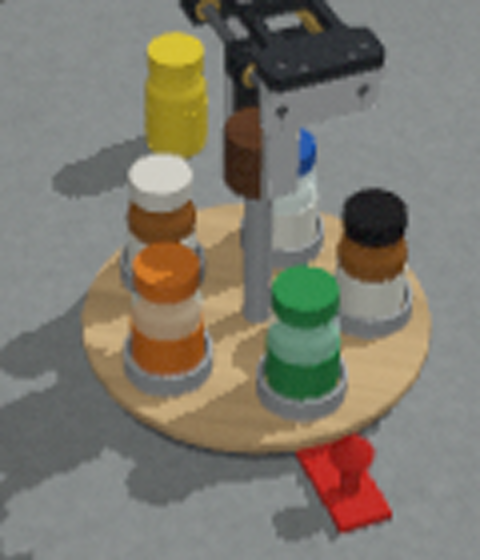

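The green jar at crop (305,340) lies on the line from the post to the pointer at (350,465), with a measured azimuth of 15.3°. I'll hold here for the pinch, then turn 72° further.

move_arm:
  plan:
    - [0.036, 0, 0, 0, 0]
    - [0.036, 0, 0, 0, 0]
    - [0.036, 0, 0, 0, 0]
    - [0.036, 0, 0, 0, 0]
    - [0.036, 0, 0, 0, 0]

```text
time_s: 8.55
eef_pos: [0.5942, 0.0138, 0.1391]
orientation: [-0.0, 0.598, 0.801, 0.0]
wrist_force: [-8.0, 7.8, 11.5]
finger_gap: 0.0436
grip_force: 25.0
```

move_arm:
  plan:
    - [0.036, 0, 0, 0, 0]
    - [0.036, 0, 0, 0, 0]
    - [0.036, 0, 0, 0, 0]
    - [0.036, 0, 0, 0, 0]
    - [0.036, 0, 0, 0, 0]

```text
time_s: 9.05
eef_pos: [0.5942, 0.0139, 0.1391]
orientation: [-0.0, 0.598, 0.801, 0.0]
wrist_force: [-8.4, 7.1, 10.6]
finger_gap: 0.0436
grip_force: 25.0
```

move_arm:
  plan:
    - [0.036, 0, 0, 0, 0]
    - [0.036, 0, 0, 0, 0]
    - [0.036, 0, 0, 0, 0]
    - [0.036, 0, 0, 0, 0]
    - [0.036, 0, 0, 0, 0]

```text
time_s: 9.55
eef_pos: [0.5942, 0.0139, 0.1391]
orientation: [-0.001, 0.598, 0.801, 0.0]
wrist_force: [-7.6, 6.0, 11.7]
finger_gap: 0.0436
grip_force: 25.0
```

move_arm:
  plan:
    - [0.036, 0, 0, 0, 0]
    - [0.036, 0, 0, 0, 0]
    - [0.036, 0, 0, 0, 0]
    - [0.036, 0, 0, 0, 0]
    - [0.036, 0, 0, 0, 0]

```text
time_s: 10.05
eef_pos: [0.5943, 0.0139, 0.1391]
orientation: [-0.001, 0.598, 0.801, 0.0]
wrist_force: [-8.1, 6.8, 12.4]
finger_gap: 0.0434
grip_force: 25.0
```

move_arm:
  plan:
    - [0.036, 0, 0, 0, -1]
    - [0.036, 0, 0, 0, -2]
    - [0.036, 0, 0, 0, -3]
    - [0.036, 0, 0, 0, -4]
    - [0.036, 0, 0, 0, -4]

```text
time_s: 10.55
eef_pos: [0.5941, 0.0138, 0.1391]
orientation: [-0.001, 0.495, 0.869, 0.0]
wrist_force: [-9.9, 5.8, 12.1]
finger_gap: 0.0435
grip_force: 25.0
```

move_arm:
  plan:
    - [0.036, 0, 0, 0, -4]
    - [0.036, 0, 0, 0, -4]
    - [0.036, 0, 0, 0, -4]
    - [0.036, 0, 0, 0, -4]
    - [0.036, 0, 0, 0, -4]

```text
time_s: 11.05
eef_pos: [0.594, 0.0137, 0.1391]
orientation: [-0.001, 0.337, 0.942, 0.0]
wrist_force: [-11.0, 5.7, 13.3]
finger_gap: 0.0438
grip_force: 25.0
```

move_arm:
  plan:
    - [0.036, 0, 0, 0, -4]
    - [0.036, 0, 0, 0, -4]
    - [0.036, 0, 0, 0, -4]
    - [0.036, 0, 0, 0, -4]
    - [0.036, 0, 0, 0, -4]

```text
time_s: 11.55
eef_pos: [0.5939, 0.0135, 0.1391]
orientation: [-0.001, 0.168, 0.986, 0.0]
wrist_force: [-12.5, 4.4, 14.3]
finger_gap: 0.0433
grip_force: 25.0
```

move_arm:
  plan:
    - [0.036, 0, 0, 0, -4]
    - [0.036, 0, 0, 0, -4]
    - [0.036, 0, 0, 0, -4]
    - [0.036, 0, 0, 0, -3]
    - [0.036, 0, 0, 0, -2]

```text
time_s: 12.05
eef_pos: [0.5938, 0.0133, 0.139]
orientation: [-0.001, 0.021, 1.0, 0.0]
wrist_force: [-12.6, 4.7, 15.3]
finger_gap: 0.0438
grip_force: 25.0
```

move_arm:
  plan:
    - [0.036, 0, 0, 0, -1]
    - [0.036, 0, 0, 0, 0]
    - [0.036, 0, 0, 0, 0]
    - [0.036, 0, 0, 0, 0]
    - [0.036, 0, 0, 0, 0]

```text
time_s: 12.55
eef_pos: [0.5938, 0.0134, 0.1391]
orientation: [-0.001, 0.013, 1.0, -0.0]
wrist_force: [-12.1, 4.0, 15.7]
finger_gap: 0.0437
grip_force: 25.0
```

```bash
python3 chk.py orange
```

```text
12.55 tcp [0.5938 0.0134 0.1391] yaw 178.48 tilt [-0.0015  0.     -1.    ] q [ 0.62  0.62 -0.96  1.73  0.57  1.09  1.02] F [-12.1   4.   15.7] T [0.84 2.68 0.04] gap 0.04368856275413083 25.002661049365997
tool shift mm [-0.4  0.   0.1]
[330.89393939 243.64646465] [323 237  17  15 198] (np.float64(15.489633825478558), array([0.02316075, 0.08448992]))
```

View pics/orange.png

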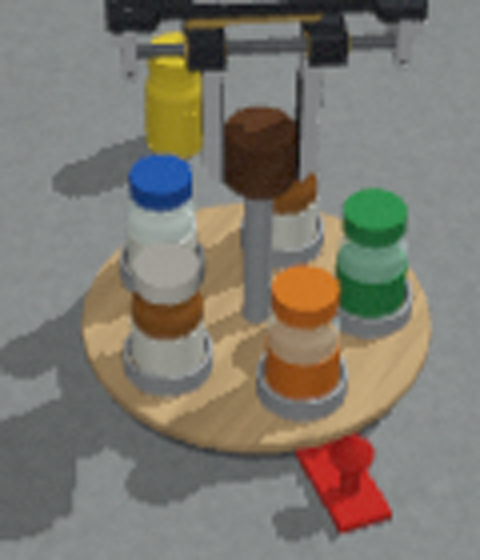

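The orange jar stands at crop (305,340), in line with the pointer at an azimuth of 15.4°. All jars are upright, the knob is still gripped and everything is at rest, so I'm handing in.

```bash
python3 -c "
from workcell import robot
print(robot.sign_off())"
```

```text
the job is handed in; nothing more can be done
None
```

The job is handed in: the green jar was held at the pointer for about 2.5 s, then the orange jar was brought there, both within about 0.3° by camera, with the knob still gripped, the turntable still and the jars upright.

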